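Close the toggle valves along a gas manifold

TASK

Shut off the bowed gas manifold on the bench: with the fingertips closed, run lightly along its row of five evenly spaced toggle levers, starting at the end farthest from the pressure gauge, so that each lever in turn is pushed well over towards the gauge end and left lying there. Stop in the wide gap after the fifth and leave the lone vent lever beside the gauge standing. Only touch the levers, gently: do not grasp or lift anything, do not shove the manifold along the bench, and leave the things around it where they are.

Things in the scene. Friction and masses are not known exactly. Their poses are not given: they have to be found in the camera images.
- manifold: loose bowed aluminium gas manifold, 2.2 kg, on rubber feet; over 10 N slides it. Rail 24 mm wide, 22 high, 370 along its arc (radius 320 mm, centre at local x -320, y 0). Origin: under mid-rail, on the table. Local +y: along the rail to vent and gauge; +x: outer side. Valves 1-5 at -142.5, -92.5, -42.5, 7.5, 57.5 mm along the arc from the middle, vent at +142.5
- row_start (a point): point on the lever row's centre line above the rail, 64 mm above the table, at valve 1. Valve bodies are steel, 20 mm across, top 42 mm above the table (forks to 52 mm). Fingertips passing along the row 59 to 74 mm above the table lay the levers over and slide on over them
- gauge (a point): centre of the round pressure gauge, 42 mm across, 20 mm thick, 68 mm above the table (top 89 mm), on the rail 35 mm beyond the vent valve
- valve1_tip (a point): centre of the 14 mm black ball, 30 mm from the pivot (48 mm above the table, on the rail centre line) on the 8 mm rod of toggle lever 1 of the five evenly spaced ones; this one is farthest from the vent
- valve1 (a joint): angle of lever 1, rad: 0 = open, leaning 0.25 rad from upright away from the vent (ball centre 77 mm above the table); 0.25 = upright; 1.75 = stop, lying along the rail towards the vent (ball centre 50 mm above the table). Stiff hinge, stays where left, about 1 N at the ball moves it
- valve2_tip (a point): centre of the 14 mm black ball, 30 mm from the pivot (48 mm above the table, on the rail centre line) on the 8 mm rod of toggle lever 2 of the five evenly spaced ones
- valve2 (a joint): angle of lever 2, rad: 0 = open, leaning 0.25 rad from upright away from the vent (ball centre 77 mm above the table); 0.25 = upright; 1.75 = stop, lying along the rail towards the vent (ball centre 50 mm above the table). Stiff hinge, stays where left, about 1 N at the ball moves it
- valve3_tip (a point): centre of the 14 mm black ball, 30 mm from the pivot (48 mm above the table, on the rail centre line) on the 8 mm rod of toggle lever 3 of the five evenly spaced ones
- valve3 (a joint): angle of lever 3, rad: 0 = open, leaning 0.25 rad from upright away from the vent (ball centre 77 mm above the table); 0.25 = upright; 1.75 = stop, lying along the rail towards the vent (ball centre 50 mm above the table). Stiff hinge, stays where left, about 1 N at the ball moves it
- valve4_tip (a point): centre of the 14 mm black ball, 30 mm from the pivot (48 mm above the table, on the rail centre line) on the 8 mm rod of toggle lever 4 of the five evenly spaced ones
- valve4 (a joint): angle of lever 4, rad: 0 = open, leaning 0.25 rad from upright away from the vent (ball centre 77 mm above the table); 0.25 = upright; 1.75 = stop, lying along the rail towards the vent (ball centre 50 mm above the table). Stiff hinge, stays where left, about 1 N at the ball moves it
- valve5_tip (a point): centre of the 14 mm black ball, 30 mm from the pivot (48 mm above the table, on the rail centre line) on the 8 mm rod of toggle lever 5 of the five evenly spaced ones; this one is the last before the wide gap
- valve5 (a joint): angle of lever 5, rad: 0 = open, leaning 0.25 rad from upright away from the vent (ball centre 77 mm above the table); 0.25 = upright; 1.75 = stop, lying along the rail towards the vent (ball centre 50 mm above the table). Stiff hinge, stays where left, about 1 N at the ball moves it
- vent_tip (a point): centre of the ball of the vent lever, of the same make, standing apart beyond an 85 mm gap at the gauge end of the rail: to be left alone
- vent (a joint): angle of the vent lever, same meaning as for the others
- vial: small glass vial with cap, 24 mm across, 45 mm high, standing at the inner side of the bow; origin at the centre of its foot. Bystander, loose
- collar: brass collar lying flat, 28 mm across, 12 mm high, at the outer side of the bow; origin under its centre. Bystander, loose
- ferrule: steel ferrule standing at the inner side of the bow, 20 mm across, 16 mm high; origin under its centre. Bystander, loose
- wrench: steel wrench lying on the table to the left; origin under its middle. Bystander, loose
- jar: amber bottle, 60 mm across, 90 mm high, to the right; origin under its centre. Bystander, loose
- beaker: white cup, 70 mm across, 85 mm high, to the right; origin under its centre. Bystander, loose

How it is judged:
By the outcome, as a careful person would: the job done as asked, in the order asked, and still so for the second after the job is handed in, with the robot touching nothing.
It also fails if it takes over 38 s, if anything falls off the work surface, if the arm or the gripper's body presses on something with over 40 N, if the wrist force passes 120 N, or if a joint passes its speed limit or range.

ROBOT

A 6-joint arm with a two-finger parallel gripper is mounted at the origin on the work surface. World frame = base frame: x ahead of the robot, y to its left, z up, the work surface at z = 0. Lengths are in m, angles in rad, forces in N, time in s.
With the tool pointing down it reaches from about 0.35 to 0.85 m from the base axis. Payload 8.1 kg.
Tool frame: the origin (TCP) lies at the centre of the arm's flange, where the gripper is bolted on; the fingertips stand 186 mm ahead of it and the grasp point (between the pads) lies 167 mm ahead of it; z points along the fingers, y is the line along which they close (so a half turn about z gives the same grasp; the last joint's range is limited). The gripper opens to 93 mm and grips with 3 to 60 N. Pads are 15 mm wide; open, the fingers measure 128 mm over their backs; the gripper's body (75 mm by 188 mm) begins 65 mm behind the grasp point.
Start: joints at [1.202, 0.13, 1.488, -0, 1.523, -0.085], TCP at [0.168, 0.576, 0.405] pointing down, gripper open.
Joint ranges: [-2.96, 2.96], [-0.89, 2.26], [0.02, 2.5], [-1.34, 4.48], [0, 2.73], [-2.66, 2.66]. Speed limits (rad/s): [2.39, 2.39, 2.79, 3.14, 3.14, 3.14].

INTERFACE

Orientations are given as a unit quaternion [x, y, z, w].
In Python, from plant import env, cams gives the robot as it stands.
- The arm moves only by the shell command python3 -m jog 'ROWS'. ROWS is JSON, a list of rows, each a list of 3 entries, a list of its own where there are three numbers: the turn, a rotation vector about the tool's x, y, z in degrees, then the shift along the tool's x, y, z in cm, then the closure, from 0 (fully open) to 1 (shut). In form: [[[ax, ay, az], [tx, ty, tz], hand], ...]. A call has 1 to 10 rows; each row is the pose to reach, as a shift and turn from the pose commanded when the call began, along the tool's axes at that moment; what a row does not reach only later rows make up. A row lasts 1/10 s, in which the tool goes at most 50 mm and 8.59 degrees, less where a joint would pass 70% of its speed; a pose out of reach is approached as far as the arm can. A call with a gripper value outside its range is refused whole. The fingers move at their own pace and stop on an object; the grip force is fixed at half the most. Time passes only in rows, so rows that repeat a pose let the fingers close. It gives the time, the measured TCP pose, the force, the opening and the grip force at its end, in the units of the state.
- env.get_obs(): the state, without advancing time (a new reading comes with each control period).
- cams.get_image(name): name is "scene" or "top" or "wrist"; returns the picture (400x640x3 uint8, blue, green, red); there is no depth.
- cams.get_calibration(name): a dict with "K" (3x3 intrinsics, pixels), "eye" and "orientation" of the camera in the world. Camera axes: x right, y down, z forward; pixel columns grow to the right and rows downward; lengths in m; the calibration is good to about 2 mm. A picture is of the moment at which its call begins: read the wrist's pose just before it. get_calibration takes no time and is no camera call; for the wrist camera it gives the pose at the moment of the call.
- env.job_done(): hands the job in; it is judged then, once.
The state is a dict: "clock": time; "qpos": joint angles; "qd": joint speeds; "joint_torque": joint torques, N m; "tool_pos": TCP position; "tcp_rot": TCP orientation; "contact_force": force on the tool from outside, world axes, zero at the start; "moment": the same for the moment, N m; "width": finger opening in m; "grasp_force": force on a finger pad.
Only numpy, scipy, OpenCV 4.12 (cv2) and the standard library are available. Lean on these libraries where they do the work, as an engineer would, in place of code of your own. Each camera call takes 0.05 s, during which the arm holds its last target. There are 200 camera calls.

## Working session

There is one attempt and no reset: what is moved stays moved. The work goes in short steps, Python scripts to look and compute and a shell command to move; the robot and the scene stay as the last step left them, time stands still between calls to the robot, and variables do not carry over. Pictures are saved under pics/ and viewed, at most 10 in all, crops included, and the job is handed in when it is done.

```bash
mkdir -p pics; ls; python3 - <<'E'
from plant import env,cams
import cv2
for n in("scene","top"):
    c=cams.get_calibration(n);print(n,c)
    cv2.imwrite(f"pics/{n}0.png",cams.get_image(n))
o=env.get_obs();print(o)
E
```

```text
pics
scene {'K': array([[484.86260366,   0.        , 320.17841675],
       [  0.        , 484.86260366, 204.28641142],
       [  0.        ,   0.        ,   1.        ]]), 'eye': array([ 1.27605625, -0.35568141,  1.08361114]), 'orientation': array([ 0.80306915,  0.49963921, -0.17851949, -0.27124048])}
top {'K': array([[445.97082518,   0.        , 315.07009115],
       [  0.        , 445.97082518, 201.56590104],
       [  0.        ,   0.        ,   1.        ]]), 'eye': array([ 0.30360912, -0.04171854,  1.43488682]), 'orientation': array([-0.69502351,  0.71304073, -0.06006978,  0.07004899])}
{'clock': 0.1, 'qpos': array([ 1.20162429e+00,  1.31058578e-01,  1.48919391e+00,  2.30330832e-05,
        1.52299464e+00, -8.54064314e-02]), 'qd': array([-3.72735294e-04, -1.34181651e-03, -2.87233521e-03,  6.09894171e-05,
        4.69378455e-04, -1.72065176e-04]), 'joint_torque': array([ 1.27948988e-03, -5.61346972e+01, -4.93093085e+01,  7.70084909e-02,
        2.91398785e-02, -7.62579998e-05]), 'tool_pos': array([0.16788429, 0.5758114 , 0.40379534]), 'tcp_rot': array([ 1.41407753e-01,  9.89951091e-01, -8.03367446e-04, -1.97614058e-04]), 'contact_force': array([ 0.17639469, -0.86357453,  0.52524106]), 'moment': array([ 0.04289485, -0.00367856,  0.02792174]), 'grasp_force': 0.0, 'width': 0.09320493458921339}
```

View pics/scene0.png

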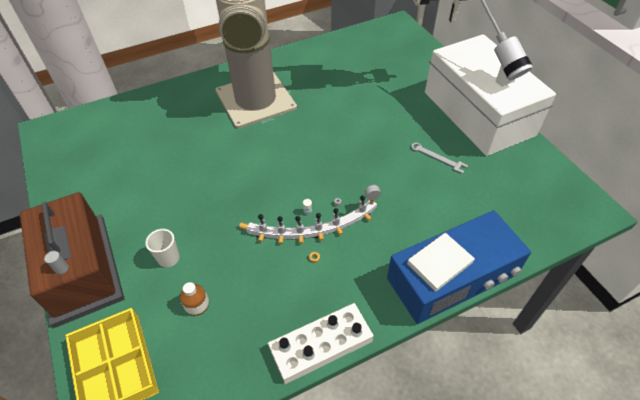

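View pics/top0.png

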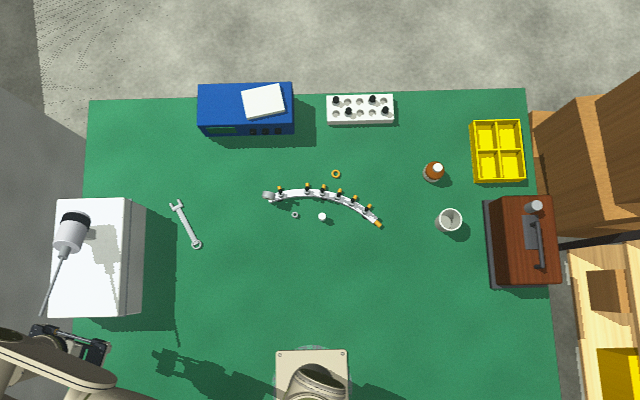

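The scene view shows the gauge at about (373,192), the vent ball at (363,202) and the five levers from (337,213) back to valve 1 at (262,217). In the top view the gauge is at (268,196) and the far end at (378,224). Next I'll triangulate the balls.

```bash
cat > h.py <<'E'
import numpy as np,cv2
from scipy.spatial.transform import Rotation as R
from plant import env,cams
def ray(c,uv):
    d=np.linalg.inv(c["K"])@[uv[0],uv[1],1]
    return c["eye"],R.from_quat(c["orientation"]).apply(d)
def onz(c,uv,z):
    e,d=ray(c,uv);return e+d*(z-e[2])/d[2]
def proj(c,p):
    q=c["K"]@R.from_quat(c["orientation"]).inv().apply(np.asarray(p)-c["eye"]);return q[:2]/q[2]
def tri(rays):
    A=0;b=0
    for e,d in rays:
        d=d/np.linalg.norm(d);P=np.eye(3)-np.outer(d,d);A=A+P;b=b+P@e
    return np.linalg.solve(A,b)
def blobs(im,roi,thr,amin):
    u0,v0,u1,v1=roi;w=im[v0:v1,u0:u1].max(2)
    m=(w<thr).astype(np.uint8)
    n,l,s,c=cv2.connectedComponentsWithStats(m)
    return [(c[i]+[u0,v0],s[i,4]) for i in range(1,n) if s[i,4]>=amin]
E
python3 - <<'E'
from h import *
for n,roi in(("scene",(235,180,390,250)),("top",(255,175,390,235))):
    im=cv2.imread(f"pics/{n}0.png");c=cams.get_calibration(n)
    print(n)
    for uv,a in blobs(im,roi,60,4): print(uv.round(1),a,onz(c,uv,.077).round(4))
    u0,v0,u1,v1=roi
    cv2.imwrite(f"pics/{n}c.png",cv2.resize(im[v0:v1,u0:u1],None,fx=5,fy=5,interpolation=cv2.INTER_CUBIC))
E
```

```text
scene
[362.1 198.6] 17 [0.5971 0.0801 0.077 ]
[335.5 211.6] 19 [ 0.6041 -0.0025  0.077 ]
[260.5 217.7] 20 [ 0.535  -0.1845  0.077 ]
[317.9 216.4] 17 [ 0.5976 -0.0501  0.077 ]
[279.7 219.6] 18 [ 0.5628 -0.1425  0.077 ]
[297.7 219.6] 18 [ 0.5834 -0.101   0.077 ]
[316.2 236.8] 4 [ 0.6527 -0.0813  0.077 ]
top
[306.8 188.3] 12 [ 0.5996 -0.0006  0.077 ]
[322.  189.8] 12 [ 0.5938 -0.048   0.077 ]
[280.2 191. ] 14 [0.5934 0.0822 0.077 ]
[338.4 194.5] 13 [ 0.5774 -0.0984  0.077 ]
[323.5 198.8] 6 [ 0.5649 -0.0519  0.077 ]
[352.3 199.9] 11 [ 0.559  -0.1408  0.077 ]
[279.5 200.5] 8 [0.5633 0.0847 0.077 ]
[366.2 208.8] 11 [ 0.5299 -0.1825  0.077 ]
```

```bash
python3 - <<'E'
import cv2
a=cv2.imread("pics/scenec.png");b=cv2.imread("pics/topc.png")
import numpy as np
h=np.zeros((a.shape[0]+b.shape[0],800,3),np.uint8);h[:a.shape[0],:a.shape[1]]=a;h[a.shape[0]:,:b.shape[1]]=b
cv2.imwrite("pics/both.png",cv2.resize(h,None,fx=.9,fy=.9)[:600])
E
```

```text
(no output)
```

View pics/both.png

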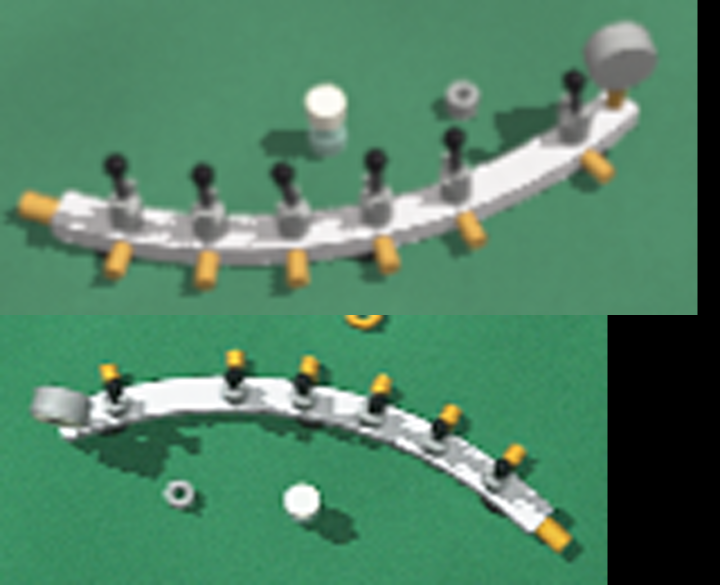

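The crops show all six levers leaning away from the gauge, with brass stubs on the outer side of the rail. The vial and ferrule stand on the inner side. I'll fit the arc pose to the balls, then work out the move to a wrist view above them.

```bash
cat >> h.py <<'E'
from scipy.optimize import least_squares
S=np.array([-142.5,-92.5,-42.5,7.5,57.5,142.5])/1000;r=.32
def row(pose,s,off=0):
    "world xy and heading of the point at arc s, moved off along the tangent"
    a=np.asarray(s)/r;x,y,w=pose
    l=np.stack([-r+r*np.cos(a)-off*np.sin(a),r*np.sin(a)+off*np.cos(a)],-1)
    Rm=np.array([[np.cos(w),-np.sin(w)],[np.sin(w),np.cos(w)]])
    return l@Rm.T+[x,y]
def fit(obs,s=S):
    f=lambda p:(row(p,s,-.0074)-obs).ravel()
    q=least_squares(f,[.58,-.06,.2]);return q.x,q.fun.reshape(-1,2)
E
python3 - <<'E'
from h import *
sc=np.array([[260.5,217.7],[279.7,219.6],[297.7,219.6],[317.9,216.4],[335.5,211.6],[362.1,198.6]])
tp=np.array([[366.2,208.8],[352.3,199.9],[338.4,194.5],[322,189.8],[306.8,188.3],[280.2,191]])
cs,ct=cams.get_calibration("scene"),cams.get_calibration("top")
T=np.array([tri([ray(cs,a),ray(ct,b)]) for a,b in zip(sc,tp)]);print(T.round(4))
for o in(T[:,:2],):
    p,e=fit(o);print(p,(e*1000).round(1).tolist())
print(row(p,S).round(3))
# tool axes
o=env.get_obs();Rt=R.from_quat(o["tcp_rot"]);print(Rt.as_matrix().round(3))
cw=cams.get_calibration("wrist");print(Rt.inv().apply(cw["eye"]-o["tool_pos"]),(Rt.inv()*R.from_quat(cw["orientation"])).as_matrix().round(3),cw["K"])
E
```

```text
[[ 0.5309 -0.1833  0.0714]
 [ 0.5598 -0.1414  0.0727]
 [ 0.5787 -0.099   0.0699]
 [ 0.5945 -0.0483  0.0723]
 [ 0.6008 -0.0007  0.072 ]
 [ 0.5942  0.0824  0.0725]]
[ 0.5942523 -0.0498547 -0.2098267] [[-0.4, -0.7], [-1.1, -1.4], [1.5, 1.3], [-0.1, -1.4], [0.1, 0.4], [-0.1, 1.9]]
[[ 0.535 -0.178]
 [ 0.562 -0.136]
 [ 0.583 -0.091]
 [ 0.596 -0.043]
 [ 0.601  0.007]
 [ 0.592  0.091]]
[[-0.96   0.28  -0.001]
 [ 0.28   0.96  -0.002]
 [ 0.    -0.002 -1.   ]]
[ 0.07835425 -0.00099842  0.02058044] [[-0.    -0.961 -0.278]
 [ 1.    -0.     0.   ]
 [-0.    -0.278  0.961]] [[288.15368352   0.         319.71339348]
 [  0.         288.15368352 195.46203649]
 [  0.           0.           1.        ]]
```

```bash
cat >> h.py <<'E'
POSE0=[.5942523,-.0498547,-.2098267]
def goto(p,head):
    "turn (deg) and shift (cm) in tool axes to TCP p, pointing down, tool x at world heading head (deg)"
    o=env.get_obs();Rt=R.from_quat(o["tcp_rot"]);h=np.radians(head)
    G=R.from_matrix(np.array([[np.cos(h),np.sin(h),0],[np.sin(h),-np.cos(h),0],[0,0,-1]]).T if 0 else np.column_stack([[np.cos(h),np.sin(h),0],[np.sin(h),-np.cos(h),0],[0,0,-1]]))
    return (Rt.inv()*G).as_rotvec(degrees=True).round(1).tolist(),(100*Rt.inv().apply(np.asarray(p)-o["tool_pos"])).round(2).tolist()
E
sed -i 's/np.array(\[\[np.cos(h),np.sin(h),0\],\[np.sin(h),-np.cos(h),0\],\[0,0,-1\]\]).T if 0 else //' h.py
python3 -c "
from h import *
print(goto([.56,-.05,.405],72))"
```

```text
([-0.1, 0.1, 91.7], [-55.16, -49.1, -0.05])
```

```bash
python3 -m jog '[[[0,0,91.7],[-55.2,-49.1,0],1],[[0,0,91.7],[-55.2,-49.1,0],1],[[0,0,91.7],[-55.2,-49.1,0],1],[[0,0,91.7],[-55.2,-49.1,0],1],[[0,0,91.7],[-55.2,-49.1,0],1],[[0,0,91.7],[-55.2,-49.1,0],1],[[0,0,91.7],[-55.2,-49.1,0],1],[[0,0,91.7],[-55.2,-49.1,0],1],[[0,0,91.7],[-55.2,-49.1,0],1],[[0,0,91.7],[-55.2,-49.1,0],1]]'; python3 -c "
from h import *
print(goto([.56,-.05,.405],72),env.get_obs()['qpos'])"
```

```text
clock: 1.1
tool_pos: [0.4341, 0.1504, 0.4046]
tcp_rot: [0.78, 0.626, 0.0, -0.0]
contact_force: [0.8, 0.8, 0.3]
width: 0.0175
grasp_force: 0.0
([0.0, -0.0, 5.4], [-16.83, 16.65, -0.04]) [ 2.21884567e-01 -2.59494074e-01  1.86156092e+00  1.08118268e-04
  1.53942146e+00  4.41031062e-01]
```

```bash
python3 -m jog '[[[0,0,5.4],[-16.5,16.5,0],1],[[0,0,5.4],[-16.5,16.5,0],1],[[0,0,5.4],[-16.5,16.5,0],1],[[0,0,5.4],[-16.5,16.5,0],1],[[0,0,5.4],[-16.5,16.5,0],1],[[0,0,5.4],[-16.5,16.5,0],1],[[0,0,5.4],[-16.5,16.5,0],1],[[0,0,5.4],[-16.5,16.5,0],1],[[0,0,5.4],[-16.5,16.5,0],1]]'; python3 - <<'E'
from h import *
c=cams.get_calibration("wrist");im=cams.get_image("wrist");cv2.imwrite("pics/w1.png",im)
o=env.get_obs();print(o["qpos"],o["qd"].round(4))
for s,b in zip(S,row(POSE0,S,-.0074)): print(proj(c,[*b,.077]).round(1))
for uv,a in blobs(im,(0,0,640,400),55,40): print(uv.round(1),a,onz(c,uv,.077).round(4))
E
```

```text
clock: 2.0
tool_pos: [0.5596, -0.0427, 0.4048]
tcp_rot: [0.807, 0.591, 0.0, -0.0]
contact_force: [0.4, 0.1, 1.0]
width: 0.0005
grasp_force: 0.0
[-1.67449389e-01  2.57180293e-02  1.59803816e+00  9.58935522e-05
  1.51769089e+00  1.38163576e-01] [-0.0019  0.0015 -0.0036 -0.0025  0.0001 -0.0013]
[332.5 297.2]
[345.2 262.6]
[352.3 223.8]
[352.9 181.3]
[346.1 135.5]
[315.4  53.1]
[617.6 138.6] 148 [ 0.8716 -0.0891  0.077 ]
[621.1 231.1] 94 [ 0.8726 -0.1993  0.077 ]
[  7.9 372.9] 640 [ 0.0772 -0.1657  0.077 ]
[630.3 376. ] 773 [ 0.8795 -0.4238  0.077 ]
```

View pics/w1.png

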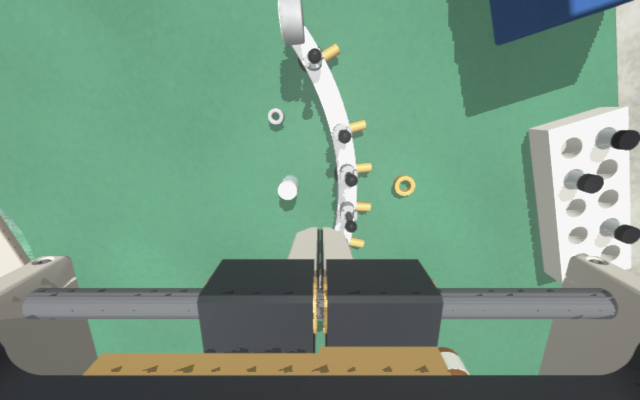

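The wrist view shows the vent ball at (315,56), valve 5 at (344,135), valve 4 at (351,180) and valve 3 at (351,226). The gripper hides the rest. Predictions agree within about 3 px. I'll refine the fit with these balls, then plan the sweep.

```bash
python3 - <<'E'
from h import *
im=cv2.imread("pics/w1.png");c=cams.get_calibration("wrist");P=[]
for s,b in zip(S[[2,3,4,5]],row(POSE0,S[[2,3,4,5]],-.0074)):
    u,v=proj(c,[*b,.077]).round().astype(int)
    k=[x for x in blobs(im,(u-10,v-9,u+11,v+10),45,10)];k=max(k,key=lambda x:x[1]);q=onz(c,k[0],.077)[:2];P.append(q)
    print(k[0].round(1),k[1],q.round(4),((q-b)*1000).round(1))
T=np.array([[.5309,-.1833],[.5598,-.1414],[.5787,-.099],[.5945,-.0483],[.6008,-.0007],[.5942,.0824]])
O=T.copy();O[2:]=(T[2:]+2*np.array(P))/3
p,e=fit(O);print(p.tolist(),(e*1000).round(1).tolist())
for s in(-.19,-.16,.095,.1425,.1775): print(s,row(p,s).round(4),90+np.degrees(p[2]+s/r))
hd=lambda s:90+np.degrees(p[2]+s/r)
print(goto([*row(p,-.19),.186+.12],hd(-.19)))
E
```

```text
Traceback (most recent call last):
ValueError: max() iterable argument is empty
```

```bash
python3 - <<'E'
from h import *
im=cv2.imread("pics/w1.png");c=cams.get_calibration("wrist");P=[]
for s,b in zip(S[[2,3,4,5]],row(POSE0,S[[2,3,4,5]],-.0074)):
    u,v=proj(c,[*b,.077]).round().astype(int)
    k=[x for x in blobs(im,(u-10,v-9,u+11,v+10),70,10)];k=max(k,key=lambda x:x[1]);q=onz(c,k[0],.077)[:2];P.append(q)
    print(k[0].round(1),k[1],q.round(4),((q-b)*1000).round(1))
T=np.array([[.5309,-.1833],[.5598,-.1414],[.5787,-.099],[.5945,-.0483],[.6008,-.0007],[.5942,.0824]])
O=T.copy();O[2:]=(T[2:]+2*np.array(P))/3
p,e=fit(O);print(p.tolist(),(e*1000).round(1).tolist())
hd=lambda s:90+np.degrees(p[2]+s/r)
for s in(-.19,-.16,.095,.1425,.1775): print(s,row(p,s).round(4),hd(s))
print(goto([*row(p,-.19),.186+.12],hd(-.19)))
E
```

```text
[349.2 223.4] 21 [ 0.5771 -0.0962] [-3.1  1.5]Traceback (most recent call last):
  File "<stdin>", line 5, in <module>
ValueError: max() iterable argument is empty
```

```bash
python3 - <<'E'
from h import *
im=cv2.imread("pics/w1.png")
print(im[170:192:2,340:364:2].max(2))
print(im[46:66:2,304:328:2].max(2))
E
```

```text
[[150 202 228 228 228 227 220 172 184 236 234 231]
 [188 212 227 183 118 148 183 213 224 174 143 131]
 [202 227 222 103  80  79  96 203 225 140 127 128]
 [193 228 186  90  72  75  73  75 162 142 134 134]
 [189 223 185  80  74  85  97  76  79 163 176 176]
 [213 217 157  73  74  84  92  77  75 160 177 178]
 [211 211 204  80  74  77  77  74  83 170 177 177]
 [207 207 207 144  74  74  72  76 159 178 178 178]
 [209 209 208 208 173 110 150 242 227 178 178 177]
 [212 212 212 243 224 227 246 247 229 179 176 177]
 [212 212 244 246 247 247 246 246 224 176 176 178]]
[[247 247 247 247 247 247 247 149 170 172 172 174]
 [247 247 247 247 211 150 173 219 146 171 173 176]
 [247 247 247 130  74  78  76  92 150 160 183 239]
 [247 247 161  72  77  96  90  72  96 229 243 245]
 [247 237 107  71  79  91  83  71  80 229 246 246]
 [245 230  90  70  76  76  75  70  78 215 243 239]
 [225 231 112  68  73  72  72  68  75 131 220 217]
 [229 234 189  75  69  69  67  66 119 222 240 165]
 [240 232 227 157  74  67  79 113 168 241 247 163]
 [245 225 200 169 168 164 217 177 146 246 247 236]]
```

Balls are brighter in this view, around 75, so the threshold goes to 105.

```bash
python3 - <<'E'
from h import *
im=cv2.imread("pics/w1.png");c=cams.get_calibration("wrist");P=[]
for s,b in zip(S[[2,3,4,5]],row(POSE0,S[[2,3,4,5]],-.0074)):
    u,v=proj(c,[*b,.077]).round().astype(int)
    k=[x for x in blobs(im,(u-11,v-9,u+11,v+11),105,10)];k=max(k,key=lambda x:x[1]);q=onz(c,k[0],.077)[:2];P.append(q)
    print(k[0].round(1),k[1],q.round(4),((q-b)*1000).round(1))
T=np.array([[.5309,-.1833],[.5598,-.1414],[.5787,-.099],[.5945,-.0483],[.6008,-.0007],[.5942,.0824]])
O=T.copy();O[2:]=(T[2:]+2*np.array(P))/3
p,e=fit(O);print(p.tolist(),(e*1000).round(1).tolist())
hd=lambda s:90+np.degrees(p[2]+s/r)
for s in(-.19,-.16,.095,.1425,.1775): print(s,row(p,s).round(4),hd(s))
print(goto([*row(p,-.19),.186+.12],hd(-.19)))
E
```

```text
[350.1 223.9] 132 [ 0.578  -0.0971] [-2.2  0.6]
[350.7 179.3] 123 [ 0.5927 -0.047 ] [-1.6  2.8]
[344.2 135.9] 122 [ 5.989e-01 -1.000e-04] [-2.   0.1]
[314.3  55.8] 151 [0.5925 0.0823] [-1.6 -2. ]
[0.5935096940897889, -0.04935680463466003, -0.20445605546300682] [[-0.4, -0.6], [-1.3, -1.1], [1.5, 0.5], [0.3, -1.8], [0.3, 0.6], [-0.4, 2.4]]
-0.19 [ 0.5035 -0.2135] 44.2661618401844
-0.16 [ 0.524  -0.1916] 49.63764116953587
0.095 [0.5988 0.0451] 95.29521546902335
0.1425 [0.5909 0.0919] 103.8000577404965
0.1775 [0.5807 0.1254] 110.06678362473988
([0.0, -0.0, 28.2], [-17.99, -0.21, 9.89])
```

```bash
sed -i 's/^POSE0=.*/POSE0=[.59351,-.04936,-.20446]/' h.py
cat >> h.py <<'E'
def hd(s): return 90+np.degrees(POSE0[2]+s/r)
def at(s,tip): return goto([*row(POSE0,s),.186+tip],hd(s))
def where():
    "arc position, lateral offset (outer +) and tip height in mm"
    o=env.get_obs();x,y,w=POSE0;d=o["tool_pos"][:2]-[x,y]
    l=R.from_euler("z",-w).apply([*d,0])+[r,0,0]
    return (1000*np.array([r*np.arctan2(l[1],l[0]),np.hypot(l[0],l[1])-r,o["tool_pos"][2]-.186])).round(1),o["contact_force"].round(1)
E
python3 -m jog '[[[0,0,28.2],[-18,-0.2,9.9],1],[[0,0,28.2],[-18,-0.2,9.9],1],[[0,0,28.2],[-18,-0.2,9.9],1],[[0,0,28.2],[-18,-0.2,9.9],1],[[0,0,28.2],[-18,-0.2,9.9],1],[[0,0,28.2],[-18,-0.2,9.9],1],[[0,0,28.2],[-18,-0.2,9.9],1],[[0,0,28.2],[-18,-0.2,9.9],1]]'; python3 -c "
from h import *
print(where(),at(-.19,.062))"
```

```text
clock: 2.85
tool_pos: [0.5046, -0.2134, 0.3072]
tcp_rot: [0.926, 0.377, 0.001, 0.001]
contact_force: [0.2, -0.6, 0.3]
width: 0.0004
grasp_force: 0.0
(array([-189.1,    0.7,  121.2]), array([ 0.2, -0.6,  0.3])) ([0.1, -0.1, 0.1], [-0.09, -0.08, 5.92])
```

```bash
python3 -m jog '[[[0,0,0],[0,0,3],1],[[0,0,0],[0,0,5],1],[[0,0,0],[0,0,5.9],1],[[0,0,0],[0,0,5.9],1],[[0,0,0],[0,0,5.9],1]]'; python3 - <<'E'
from h import *
cv2.imwrite("pics/w2.png",cams.get_image("wrist")[:330])
print(where())
for s in np.arange(-.18,-.119,.0065): print(at(s,.062))
E
```

```text
clock: 3.35
tool_pos: [0.5043, -0.2144, 0.2479]
tcp_rot: [0.926, 0.377, 0.0, 0.001]
contact_force: [0.9, -0.6, 0.1]
width: 0.0007
grasp_force: 0.0
(array([-190.2,    1.4,   62.3]), array([-1.3,  0. , -0.3]))
([0.1, -0.0, -1.8], [1.02, -0.16, 0.03])
([0.1, -0.0, -3.0], [1.66, -0.19, 0.03])
([0.1, -0.0, -4.1], [2.31, -0.23, 0.03])
([0.1, -0.0, -5.3], [2.96, -0.28, 0.03])
([0.1, -0.0, -6.5], [3.61, -0.35, 0.03])
([0.1, -0.0, -7.6], [4.25, -0.43, 0.03])
([0.1, -0.0, -8.8], [4.9, -0.52, 0.03])
([0.1, -0.0, -10.0], [5.54, -0.63, 0.03])
([0.1, -0.0, -11.1], [6.18, -0.75, 0.03])
([0.1, -0.0, -12.3], [6.81, -0.88, 0.03])
```

View pics/w2.png

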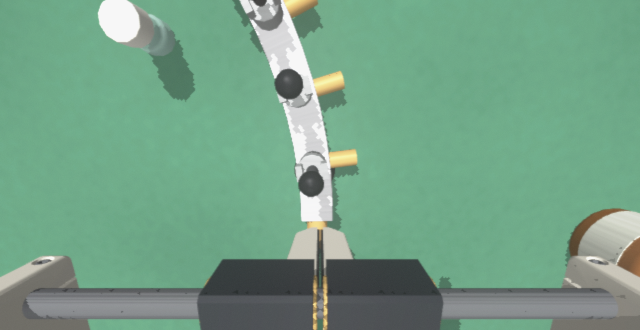

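The wrist view has the closed fingertips at about (320,235), just beyond the rail end. Lever 1's ball is at (311,184), so the row is lined up within about 4 mm. Starting the sweep.

```bash
python3 -m jog '[[[0,0,-1.2],[0.6,-0.2,0],1],[[0,0,-2],[1.1,-0.25,0],1],[[0,0,-3],[1.7,-0.25,0],1],[[0,0,-4.1],[2.3,-0.3,0],1],[[0,0,-5.3],[2.9,-0.35,0],1],[[0,0,-6.5],[3.6,-0.4,0],1],[[0,0,-7.6],[4.2,-0.5,0],1],[[0,0,-8.8],[4.9,-0.6,0],1],[[0,0,-10],[5.5,-0.7,0],1],[[0,0,-11.1],[6.1,-0.8,0],1]]'; python3 - <<'E'
from h import *
w,f=where();print(w,f)
for s in w[0]/1000+np.arange(1,11)*.0065: print(at(s,.062))
E
```

```text
clock: 4.4
tool_pos: [0.542, -0.166, 0.2466]
tcp_rot: [0.885, 0.465, -0.0, -0.0]
contact_force: [-0.7, -1.6, 0.8]
width: 0.0002
grasp_force: 0.3
[-128.6   -1.3   60.6] [-0.7 -1.6  0.8]
([-0.0, 0.0, -1.0], [0.65, 0.13, -0.14])
([-0.0, 0.0, -2.2], [1.3, 0.11, -0.14])
([-0.0, 0.0, -3.4], [1.95, 0.08, -0.14])
([-0.0, 0.0, -4.5], [2.6, 0.03, -0.14])
([-0.0, 0.0, -5.7], [3.25, -0.03, -0.14])
([-0.0, 0.0, -6.9], [3.89, -0.1, -0.14])
([-0.0, 0.0, -8.0], [4.54, -0.18, -0.14])
([-0.0, 0.0, -9.2], [5.18, -0.28, -0.14])
([-0.0, 0.0, -10.3], [5.82, -0.39, -0.14])
([-0.0, 0.0, -11.5], [6.46, -0.51, -0.14])
```

```bash
python3 -m jog '[[[0,0,-1.1],[0.6,0.05,-0.05],1],[[0,0,-2.2],[1.3,0.05,-0.05],1],[[0,0,-3.4],[1.9,0.05,-0.05],1],[[0,0,-4.5],[2.6,0,-0.05],1],[[0,0,-5.7],[3.2,0,-0.05],1],[[0,0,-6.9],[3.9,-0.1,-0.05],1],[[0,0,-8],[4.5,-0.2,-0.05],1],[[0,0,-9.2],[5.2,-0.3,-0.05],1],[[0,0,-10.3],[5.8,-0.4,-0.05],1],[[0,0,-11.5],[6.4,-0.5,-0.05],1]]'; python3 - <<'E'
from h import *
w,f=where();print(w,f)
cv2.imwrite("pics/w3.png",cams.get_image("wrist")[:330])
for s in w[0]/1000+np.arange(1,11)*.0065: print(at(s,.062))
E
```

```text
clock: 5.4
tool_pos: [0.5744, -0.1104, 0.2474]
tcp_rot: [0.834, 0.551, 0.0, 0.0]
contact_force: [-0.8, -0.9, 1.0]
width: 0.0008
grasp_force: 0.7
[-64.1   0.1  61.4] [-0.8 -0.9  1. ]
([0.0, -0.0, -1.0], [0.58, -0.01, -0.06])
([0.0, -0.0, -2.1], [1.23, -0.03, -0.06])
([0.0, -0.0, -3.3], [1.88, -0.06, -0.06])
([0.0, -0.0, -4.5], [2.53, -0.1, -0.06])
([0.0, -0.0, -5.6], [3.17, -0.16, -0.06])
([0.0, -0.0, -6.8], [3.82, -0.23, -0.06])
([0.0, -0.0, -8.0], [4.46, -0.31, -0.06])
([0.0, -0.0, -9.1], [5.11, -0.41, -0.06])
([0.0, -0.0, -10.3], [5.75, -0.52, -0.06])
([0.0, -0.0, -11.5], [6.39, -0.64, -0.06])
```

View pics/w3.png

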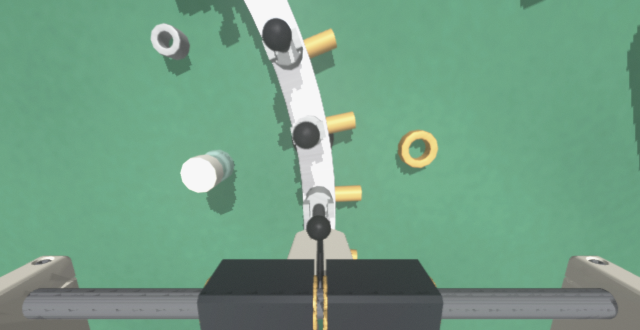

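The fingertips are at (320,240), right at lever 3's ball (319,228) and centred on the row. The rail has not shifted and forces are about 1 N, so I'll carry on.

```bash
python3 -m jog '[[[0,0,-1.1],[0.6,0,0],1],[[0,0,-2.2],[1.3,0,0],1],[[0,0,-3.3],[1.9,-0.05,0],1],[[0,0,-4.5],[2.6,-0.1,0],1],[[0,0,-5.7],[3.2,-0.15,0],1],[[0,0,-6.9],[3.9,-0.2,0],1],[[0,0,-8],[4.5,-0.3,0],1],[[0,0,-9.2],[5.2,-0.4,0],1],[[0,0,-10.3],[5.8,-0.5,0],1],[[0,0,-11.5],[6.4,-0.6,0],1]]'; python3 - <<'E'
from h import *
w,f=where();print(w,f)
for s in w[0]/1000+np.arange(1,11)*.0065: print(at(s,.062))
E
```

```text
clock: 6.45
tool_pos: [0.5938, -0.0494, 0.2471]
tcp_rot: [0.775, 0.632, -0.0, 0.0]
contact_force: [0.0, -2.6, 0.1]
width: 0.0004
grasp_force: 1.1
[-0.   0.3 61.1] [ 0.  -2.6  0.1]
([-0.0, 0.0, -1.1], [0.65, -0.04, -0.09])
([-0.0, 0.0, -2.2], [1.3, -0.06, -0.09])
([-0.0, 0.0, -3.4], [1.95, -0.09, -0.09])
([-0.0, 0.0, -4.5], [2.6, -0.13, -0.09])
([-0.0, 0.0, -5.7], [3.25, -0.19, -0.09])
([-0.0, 0.0, -6.9], [3.89, -0.26, -0.09])
([-0.0, 0.0, -8.0], [4.54, -0.35, -0.09])
([-0.0, 0.0, -9.2], [5.18, -0.44, -0.09])
([-0.0, 0.0, -10.4], [5.82, -0.56, -0.09])
([-0.0, 0.0, -11.5], [6.46, -0.68, -0.09])
```

```bash
python3 -m jog '[[[0,0,-1.1],[0.6,0,0],1],[[0,0,-2.2],[1.3,-0.05,0],1],[[0,0,-3.4],[1.9,-0.1,0],1],[[0,0,-4.5],[2.6,-0.15,0],1],[[0,0,-5.7],[3.2,-0.2,0],1],[[0,0,-6.9],[3.9,-0.25,0],1],[[0,0,-8],[4.5,-0.35,0],1],[[0,0,-9.2],[5.2,-0.45,0],1],[[0,0,-10.4],[5.8,-0.55,0],1],[[0,0,-11.5],[6.4,-0.7,0],1]]'; python3 - <<'E'
from h import *
w,f=where();print(w,f)
cv2.imwrite("pics/w4.png",cams.get_image("wrist")[:330])
for s in (.075,.085,.095): print(s,at(s,.062))
E
```

```text
clock: 7.45
tool_pos: [0.6, 0.0148, 0.2473]
tcp_rot: [0.708, 0.706, 0.0, 0.0]
contact_force: [1.4, -6.0, -2.0]
width: 0.0005
grasp_force: 3.1
[64.6 -0.1 61.3] [ 1.4 -6.  -2. ]
0.075 ([0.0, -0.0, -1.7], [0.97, 0.01, -0.08])
0.085 ([0.0, -0.0, -3.5], [1.97, -0.03, -0.08])
0.095 ([0.0, -0.0, -5.3], [2.97, -0.11, -0.08])
```

View pics/w4.png

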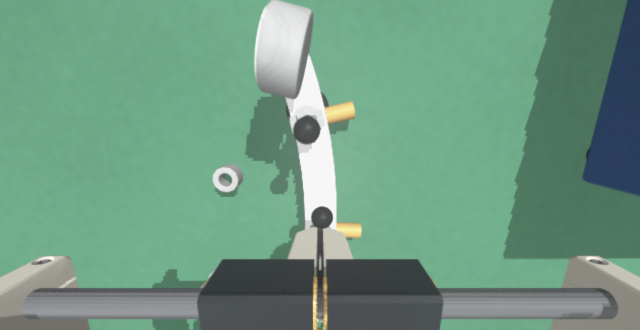

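Lever 5's ball is at (322,216), lying ahead of the fingertips. The vent at (306,130) still stands well away. The force rose to 6 N, so I'll finish more slowly.

```bash
python3 -m jog '[[[0,0,-0.5],[0.3,0,-0.05],1],[[0,0,-1],[0.6,0,-0.1],1],[[0,0,-1.5],[0.9,0,-0.1],1],[[0,0,-2],[1.2,0,-0.1],1],[[0,0,-2.5],[1.5,0,-0.1],1],[[0,0,-3],[1.8,0,-0.1],1],[[0,0,-3.5],[2.1,-0.05,-0.1],1],[[0,0,-4],[2.4,-0.1,-0.1],1],[[0,0,-4.5],[2.6,-0.1,-0.1],1],[[0,0,-4.5],[2.6,-0.1,-0.1],1]]'; python3 - <<'E'
from h import *
w,f=where();print(w,f)
E
```

```text
clock: 8.5
tool_pos: [0.5989, 0.0407, 0.2481]
tcp_rot: [0.68, 0.733, 0.0, -0.0]
contact_force: [0.7, 0.3, 0.4]
width: 0.0003
grasp_force: 0.1
[90.5 -0.2 62.1] [0.7 0.3 0.4]
```

```bash
python3 -m jog '[[[0,0,0],[0,0,-1],1],[[0,0,0],[0,0,-4],1],[[0,0,0],[0,0,-8],1],[[0,0,0],[-5,0,-12],1],[[0,0,0],[-10,0,-16],1],[[0,0,0],[-15,0,-18],1],[[0,0,0],[-20,0,-18],1],[[0,0,0],[-24,0,-18],1],[[0,0,0],[-24,0,-18],1],[[0,0,0],[-24,0,-18],1]]'; python3 - <<'E'
from h import *
im=cams.get_image("wrist");s=cams.get_image("scene")[175:265,230:400]
s=cv2.resize(s,None,fx=3.7,fy=3.7,interpolation=cv2.INTER_CUBIC)
o=np.zeros((600,640,3),np.uint8);o[:260]=im[:260];o[265:265+s.shape[0],:s.shape[1]]=s[:335]
cv2.imwrite("pics/end.png",o)
E
```

```text
clock: 9.5
tool_pos: [0.6166, -0.202, 0.4288]
tcp_rot: [0.682, 0.732, -0.0, 0.0]
contact_force: [0.6, 1.0, -0.1]
width: 0.0006
grasp_force: 0.0
```

View pics/end.png

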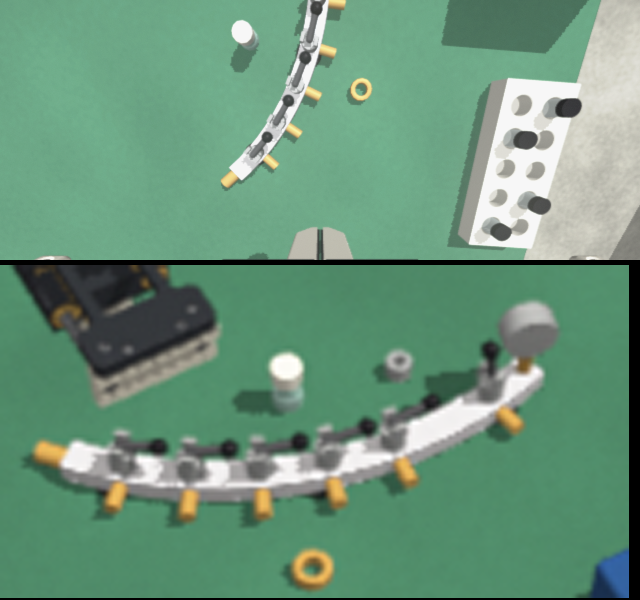

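All five levers lie towards the gauge, the vent stands at crop position (490,350), and the vial, ferrule and collar are in place. One numeric check on lever angles and rail position before handing in.

```bash
python3 - <<'E'
from h import *
a=cv2.imread("pics/scene0.png");b=cams.get_image("scene");c=cams.get_calibration("scene")
g=[uv for uv,n in blobs(b,(235,180,390,250),60,6)];print(np.array(g).round(1).tolist())
off=lambda t:(.03*np.sin(t-.25),.048+.03*np.cos(t-.25))
for i in range(5):
    print(i+1,[(t,proj(c,[*row(POSE0,S[i],off(t)[0]),off(t)[1]]).round(1).tolist()) for t in(1.1,1.4,1.7)])
# still objects: gauge end, outlets, vial, ferrule, collar
for roi in((235,220,275,245),(360,180,385,200),(300,198,315,213),(332,195,343,207),(306,250,322,264)):
    u0,v0,u1,v1=roi;sh=cv2.phaseCorrelate(*[cv2.cvtColor(x[v0:v1,u0:u1],6).astype(np.float64) for x in(a,b)]);print(roi,np.round(sh[0],2))
E
```

```text
[[262.1, 188.6], [277.9, 188.2], [362.1, 198.6], [346.3, 211.5], [328.5, 218.5], [310.4, 222.6], [272.0, 223.8], [291.1, 224.5]]
1 [(1.1, [271.6, 220.2]), (1.4, [273.7, 222.2]), (1.7, [274.9, 224.2])]
2 [(1.1, [290.8, 220.8]), (1.4, [292.9, 222.5]), (1.7, [294.0, 224.5])]
3 [(1.1, [310.1, 218.9]), (1.4, [312.0, 220.4]), (1.7, [313.0, 222.3])]
4 [(1.1, [328.6, 214.7]), (1.4, [330.4, 216.0]), (1.7, [331.3, 217.8])]
5 [(1.1, [345.9, 208.3]), (1.4, [347.5, 209.5]), (1.7, [348.2, 211.1])]
(235, 220, 275, 245) [-0.02  0.46]
(360, 180, 385, 200) [ 0.53 -0.03]
(300, 198, 315, 213) [0.52 0.53]
(332, 195, 343, 207) [-0.02 -0.05]
(306, 250, 322, 264) [0.08 0.56]
```

```bash
python3 -c "
from plant import env
print(env.job_done())"
```

```text
the job is handed in; nothing more can be done
None
```

I've handed the job in: levers 1 to 5 were pushed over in order, all measuring close to their stops, while the vent lever still stands and the manifold, vial, collar and ferrule show no visible shift (clock about 10 s, highest force read 6 N).

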